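# Turn the specimen carousel until the jar stands at the index post

### The arm

A 6-joint arm with a two-finger parallel gripper is mounted at the origin on a cart in front of the work surface, level with it; the furniture and walls round the work are solid. World frame = base frame: x ahead of the robot, y to its left, z up, the work surface at z = 0. Lengths are in m, angles in rad, forces in N, time in s.
With the tool pointing down it reaches from about 0.375 to 0.825 m from the base axis. Payload 5.5 kg.
Tool frame: the origin (TCP) lies between the finger pads; the fingertips stand 22 mm ahead of it and the grasp point (between the pads) lies 3 mm ahead of it; z points along the fingers, y is the direction in which the jaws open and shut (so a half turn about z gives the same grasp; the last joint's range is limited). The gripper opens to 85 mm and grips with 20 to 120 N. Pads are 22 mm wide; open, the fingers measure 114 mm over their backs; the gripper's body (76 mm by 85 mm) begins 54 mm behind the grasp point. The pads swing forward as they close: fully open they stand 13 mm farther back than shut.
Start: joints at [-1.256, 0.314, -0.047, 1.21, 0, 1.571], TCP at [0.186, -0.571, 0.253] pointing down, gripper open.
Joint ranges: [-2.67, 2.67], [-0.69, 1.73], [-1.03, 1.25], [-2.08, 2.16], [-1.42, 1.45], [-3.14, 3.14]. Speed limits (rad/s): [2.39, 2.39, 3.01, 3.14, 3.14, 3.14].

### API

Orientations are given as a rotation vector (axis times angle).
In Python, from workcell import manip, viewer, ticket, monitor gives the robot as it stands. Calls block until the motion is done:
- manip.goto(position, orientation): joint-space move of the TCP to a pose.
- manip.servo_line(position, rot=None, velocity=0.15, guard=None): straight line of the TCP; rot=None keeps the orientation; velocity is the mean speed in m/s. With guard (N) it stops when the force on the tool has changed by that much, and returns True; else False.
- manip.move_joints(angles): joint-space move.
- manip.command_gripper(opening): opening from 0.0 (shut) to 1.0 (fully open); the grip force is fixed at half the most; returns when the fingers have stopped.
- manip.pause(seconds).
- manip.ik(position, orientation): joint angles nearest the present ones, or None.
- viewer.capture(name): name is "scene" or "top"; returns a dict with "image" (384x512x3 uint8, red, green, blue), "z_map" (384x512 float32, m along the optical axis (not along the pixel's ray), 0 where there is no reading), "K" (3x3 intrinsics, pixels), "extrinsics" (4x4, takes a point from camera to world coordinates). Camera axes: x right, y down, z forward; pixel columns grow to the right and rows downward; lengths in m; the calibration is good to about 2 mm. A picture is of the moment at which its call begins.
A pose or a line that the arm cannot do raises manip.Unreachable and nothing moves.
- ticket.finish_job(): hands the job in, once; it reports no verdict.
Readings, each from a call of its own:
- monitor.read_clock(): time.
- monitor.read_joints(): joint angles.
- monitor.read_dq(): joint speeds.
- monitor.read_joint_torque(): joint torques, N m.
- monitor.read_tool_pos(): TCP position.
- monitor.read_tool_rot(): TCP orientation.
- monitor.read_wrist_force(): force on the tool from outside, world axes, zero at the start.
- monitor.read_moment(): the same for the moment, N m.
- monitor.read_finger_gap(): opening from 0.0 (shut) to 1.0 (fully open).
Only numpy, scipy, OpenCV 4.12 (cv2) and the standard library are available. Lean on these libraries where they do the work, as an engineer would, in place of code of your own. Each camera call takes 0.05 s, during which the arm holds its last target. There are 200 camera calls.

### The job

On the worktop stands a small turning specimen carousel with a lidded sample jar and two open tins in its three pockets. Push sideways on one of the spokes at the top of its column with a fingertip and turn the carousel until the jar stands squarely in line behind the thin index post on the stand's foot, then take the hand away and leave it there. Do not touch, lift or shift the jar or the tins in their pockets, and leave the things lying around the carousel alone.

Things in the scene. Friction and masses are not known exactly. Their poses are not given: they have to be found in the camera images.
- stand: Fixed grey round foot of the carousel, 160 mm across, 13 mm high, bolted down; it carries the index post. Origin: on the worktop, on the vertical turning axis; z up; its -x axis points from the turning axis to the index post. Fixed furniture to its right: a timer box 74 mm high (x 0.48 to 0.66, y 0.06 to 0.25) and a tall penetrometer (560 mm high, x 0.25 to 0.59, y -0.26 to 0.0).
- post_tip (a point): Tip of the thin upright steel index post (8 mm thick, 48 mm high) just outside the tray's rim, 109 mm from the turning axis on the robot's side of the stand.
- station (a point): The place where the jar has to stand: the point on the tray's top face (22 mm above the worktop), 55 mm from the turning axis on the straight line to the index post. It belongs to the stand and does not turn.
- carousel: Bare metal turning tray: disc 196 mm across, top face 22 mm above the worktop, three round pockets (rims 9 mm high, 68 mm inside) 55 mm from the axis, 120 degrees apart. It turns either way about the vertical axis, with light friction (about 2.5 N at a spoke), and stays where it is left. Origin: on the turning axis at worktop height, z up; one pocket lies on its +x axis.
- star: Column on the turning axis and three spokes, fixed to the tray and turning with it. Hub 28 mm thick, top 152 mm above the worktop; three level steel bars 10 mm thick, 138 mm above the worktop, each end in a ball 18 mm across, centred 80 mm from the axis. Spokes at 60, 180, 300 degrees from the tray's +x axis, over the gaps between the pockets; the jar's lid is 38 mm below them. Axes as the tray.
- spoke_1 (a point): Point on the centre line of the spoke at 60 degrees, 65 mm from the turning axis, 138 mm above the worktop; a good place to push sideways.
- spoke_2 (a point): The same point on the spoke at 180 degrees.
- spoke_3 (a point): The same point on the spoke at 300 degrees.
- jar: Sample jar with a screw lid and soil inside, 62 mm across, 78 mm tall, loose in one of the three pockets (any of them); the only tall thing on the tray. Origin: centre of its underside.
- tin_a: Open metal moisture tin with soil, 62 mm across, 41 mm tall, loose in another pocket. Origin: centre of its underside.
- tin_b: Open empty metal moisture tin, 62 mm across, 41 mm tall, loose in another pocket. Origin: centre of its underside.
- brass_weight: Bystander: 500 g brass weight with a knob, 38 mm across, 52 mm tall, standing behind the carousel. Origin: centre of its underside.
- wood_block: Bystander: beech block 105 x 48 x 24 mm lying to the right in front of the carousel. Origin: centre of its underside.
- stopwatch_1: Bystander: black round stopwatch 74 x 61 x 17 mm lying in front of the carousel. Origin: centre of its underside.
Mind the look-alikes: they are no part of the job. What is shaped like the tin_a but purple is not meant.

How it is judged:
By the outcome, as a careful person would: the job done as asked, in the order asked, and still so for the second after the job is handed in, with the robot touching nothing.
It also fails if it takes over 54 s, if anything falls off the work surface, if the arm or the gripper's body presses on something with over 40 N, if the wrist force passes 120 N, or if a joint passes its speed limit or range.

## Working session

There is one attempt and no reset: what is moved stays moved. The work goes in short steps, each a Python script; the robot and the scene stay as the last script left them, time stands still between calls to the robot, and variables do not carry over. Pictures are saved under pics/ and viewed, about 8 in all and at most 12, crops included, and the job is handed in when it is done.

```bash
mkdir -p pics; python3 - <<'E'
from workcell import viewer, monitor
import cv2, numpy as np
for n in("top","scene"):
    c=viewer.capture(n); np.savez(f"{n}0.npz",**c); cv2.imwrite(f"pics/{n}0.png",c["image"][:,:,::-1])
    print(n,c["K"].tolist(),np.round(c["extrinsics"],3).tolist())
print(monitor.read_clock())
E
```

```text
top [[449.30103020127297, 0.0, 258.4246823448462], [0.0, 449.30103020127297, 183.47997900449593], [0.0, 0.0, 1.0]] [[-0.015, -0.998, 0.056, 0.419], [-1.0, 0.014, -0.016, 0.349], [0.016, -0.056, -0.998, 1.092], [0.0, 0.0, 0.0, 1.0]]
scene [[487.8901597690059, 0.0, 249.84160201626094], [0.0, 487.8901597690059, 194.42943283406493], [0.0, 0.0, 1.0]] [[-0.852, -0.263, 0.453, -0.117], [-0.523, 0.457, -0.719, 1.247], [-0.018, -0.85, -0.527, 0.765], [0.0, 0.0, 0.0, 1.0]]
0.1
```

View pics/top0.png

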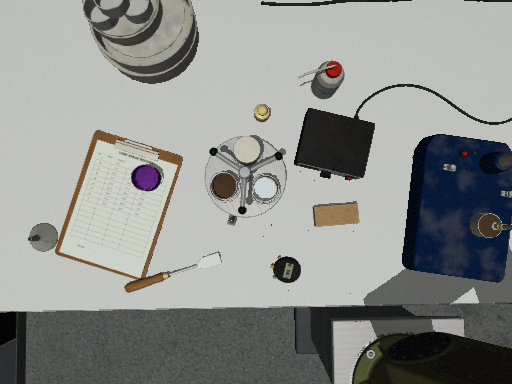

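View pics/scene0.png

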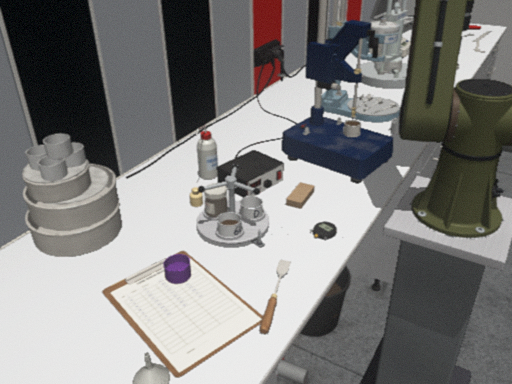

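Top view: the carousel is at about (245,177). The cream-lidded jar at (247,150) is the only tall thing on the tray. The brown-filled tin is at (224,185) and the empty tin at (265,188).

The index post is at about (232,219), with dark spoke balls at (214,152), (279,156) and (242,210).

Look-alikes:
- **For the jar:** purple tin (147,177), brass weight (262,112) and the red-capped bottle (330,75). None of them is on the tray.
- **For the post:** the ball of the spoke at (242,210).

Next I'll make a close crop and measure.

```bash
cat > h.py <<'E'
import numpy as np, cv2
from workcell import manip, viewer, ticket, monitor
def ray(c,u,v,z):
    d=c["extrinsics"][:3,:3]@np.linalg.inv(c["K"])@[u,v,1]; o=c["extrinsics"][:3,3]
    return o+d*(z-o[2])/d[2]
def proj(c,p):
    E=np.linalg.inv(c["extrinsics"]); q=c["K"]@(E[:3,:3]@np.asarray(p)+E[:3,3]); return q[:2]/q[2]
def blobs(c,lo=(185,110),hi=(305,240),thr=70,amin=12,amax=150):
    g=c["image"].max(2)[lo[1]:hi[1],lo[0]:hi[0]]
    n,l,s,ce=cv2.connectedComponentsWithStats((g<thr).astype(np.uint8))
    return [(ce[i]+lo,s[i,4]) for i in range(1,n) if amin<=s[i,4]<=amax]
E
python3 - <<'E'
from h import *
c=dict(np.load("top0.npz"))
for t in (50,70,90):
  print(t,[(np.round(p,1).tolist(),int(a),np.round(ray(c,*p,.138)[:2],4).tolist()) for p,a in blobs(c,thr=t)])
im=c["image"][125:235,190:300]; cv2.imwrite("pics/crop0.png",cv2.resize(im,None,fx=5,fy=5,interpolation=cv2.INTER_CUBIC)[:,:,::-1])
E
```

```text
50 [([213.0, 151.2], 46, [0.5428, 0.4294]), ([278.1, 155.5], 48, [0.5318, 0.2906]), ([249.6, 162.9], 27, [0.5169, 0.3518]), ([215.6, 187.6], 39, [0.465, 0.4246]), ([241.7, 209.8], 46, [0.4172, 0.3699])]
70 [([213.1, 151.2], 48, [0.5427, 0.4291]), ([278.2, 155.4], 53, [0.532, 0.2905]), ([248.7, 162.7], 57, [0.5173, 0.3536]), ([249.9, 177.7], 18, [0.4851, 0.3514]), ([241.7, 209.7], 49, [0.4174, 0.3699]), ([232.5, 218.2], 23, [0.3998, 0.3895])]
90 [([260.9, 119.3], 23, [0.6103, 0.3263]), ([213.3, 151.1], 54, [0.543, 0.4288]), ([249.6, 186.9], 120, [0.4655, 0.3525]), ([271.5, 178.4], 58, [0.4831, 0.3056]), ([241.7, 209.7], 52, [0.4175, 0.3698]), ([232.0, 219.0], 42, [0.398, 0.3906])]
```

View pics/crop0.png

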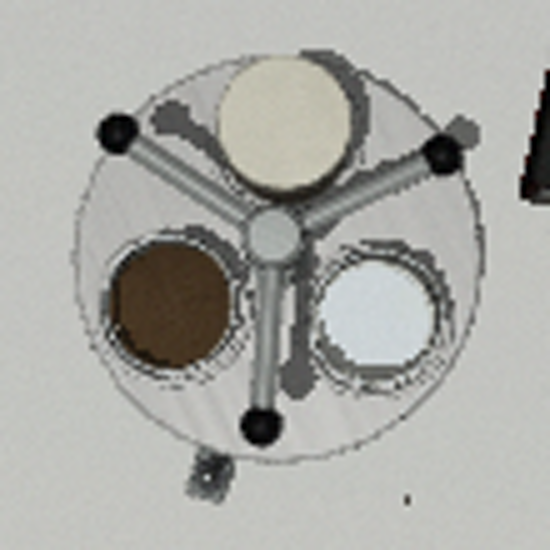

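The crop confirms the choice: the cream lid at crop (285,122), which is full-image (247,149.5), is the jar. The post with its bracket is at crop (211,477), which is full-image (232,220). I'll refine the post tip across both views.

```bash
python3 - <<'E'
from h import *
t=dict(np.load("top0.npz")); s=dict(np.load("scene0.npz"))
B=np.array([[.5427,.4291],[.532,.2905],[.4174,.3699]]); ce=B.mean(0); d=B-ce
print(ce,np.hypot(*d.T),np.degrees(np.arctan2(d[:,1],d[:,0])))
for uv in((232,220),(231.5,220.5),(233,219)):
  p=ray(t,*uv,.048)[:2]-ce; print(uv,p+ce,np.hypot(*p),np.degrees(np.arctan2(p[1],p[0])))
for a in(160,164,168):
  r=np.radians(a); q=ce+.109*np.array([np.cos(r),np.sin(r)]); print(a,proj(t,[*q,.048]),proj(t,[*q,.0]),"scene tip/base",proj(s,[*q,.048]),proj(s,[*q,0]))
a=cv2.resize(t["image"][205:235,217:247],(390,390),interpolation=0)
u,v=proj(s,[*q,.03]).astype(int); print("scene crop origin",u-15,v-15)
b=cv2.resize(s["image"][v-15:v+15,u-15:u+15],(390,390),interpolation=0)
cv2.imwrite("pics/post.png",np.hstack([a,b])[:,:,::-1])
E
```

```text
[0.49736667 0.36316667] [0.08001447 0.0804979  0.08024965] [ 55.48901839 -64.51727413 175.18694837]
(232, 220) [0.39371759 0.39451603] 0.1082862620634905 163.17170496365316
(231.5, 220.5) [0.39258068 0.39568587] 0.10971600461382372 162.75883225907145
(233, 219) [0.39599194 0.39217579] 0.10544365826045844 164.0311366502994
160 [229.4309858  219.50911559] [230.39978077 219.02999615] scene tip/base [257.75131944 229.69081866] [257.92517747 244.97464623]
164 [232.56945106 220.48021544] [233.40007334 219.95833368] scene tip/base [260.03448904 228.49909068] [260.16151851 243.75634882]
168 [235.76863566 221.22927595] [236.45838905 220.67442289] scene tip/base [262.15637513 227.22647402] [262.24011968 242.45487991]
scene crop origin 247 218
```

View pics/post.png

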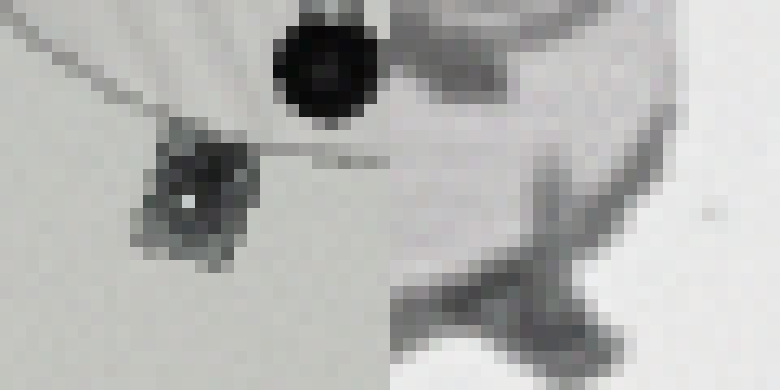

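The top view shows the tip as the bright pixel (231,220), and the scene view has it at about (259,229). Both put the post at about 162.6° from the axis at (0.497,0.363). The jar is at −4.6°, so the tray needs about +167° counter-clockwise.

The penetrometer lies between the arm and the carousel, so I'll fold the arm up before swinging over.

```bash
cat >> h.py <<'E'
from scipy.spatial.transform import Rotation as R
CE=np.array([.4974,.3632])
def pose(phi,gap,z,side=-1,flip=0,r=.052):   # finger beside spoke at heading phi(deg); tool y radial, z down
    a=np.radians(phi); e=np.array([np.cos(a),np.sin(a),0]); t=np.array([-e[1],e[0],0])
    p=np.r_[CE,z]+e*r+side*t*(.016+gap); y=-e if flip else e; zz=np.array([0,0,-1.])
    return p,R.from_matrix(np.column_stack([np.cross(y,zz),y,zz])).as_rotvec()
E
python3 - <<'E'
from h import *
manip.move_joints([-1.256,0,1.0,1.0,0,1.571]); print(monitor.read_tool_pos(),monitor.read_tool_rot())
manip.command_gripper(0); print(monitor.read_clock(),monitor.read_wrist_force())
for s in(55.5,-64.5,175.2):
  for f in(0,1):
    o=[]
    for k in np.linspace(-3,167,6):
      q=manip.ik(*pose(s+k,.0,.148,-1,f)); o.append(None if q is None else np.round(q,2)[[0,5]].tolist())
    print(s,f,o)
E
```

```text
[ 0.19110115 -0.58678303  1.21564856] [1.55856254 0.24727661 0.24707935]
4.2417 [-0.50877959  0.53446198 -0.56125292]
55.5 0 [[0.63, 1.28], [0.68, 0.74], [0.71, 0.18], [0.72, -0.41], [0.7, -1.02], [0.65, -1.66]]
55.5 1 [[0.63, -1.86], [0.68, -2.4], [0.71, -2.96], [0.72, 2.73], [0.7, 2.12], [0.65, 1.48]]
-64.5 0 [[0.55, -2.98], [0.54, 2.7], [0.56, 2.13], [0.6, 1.57], [0.65, 1.03], [0.69, 0.48]]
-64.5 1 [[0.55, 0.16], [0.54, -0.44], [0.56, -1.02], [0.6, -1.57], [0.65, -2.11], [0.69, -2.67]]
175.2 0 [[0.71, -0.72], [0.67, -1.35], [0.62, -2.0], [0.57, -2.65], [0.54, 3.02], [0.55, 2.43]]
175.2 1 [[0.71, 2.42], [0.67, 1.79], [0.62, 1.14], [0.57, 0.5], [0.54, -0.12], [0.55, -0.71]]
```

```bash
python3 - <<'E'
from h import *
manip.move_joints([.63,0,1.0,1.0,0,1.28])
p,r=pose(55.5,.015,.26); manip.goto(p,r)
p,r=pose(55.5,.015,.148); print(manip.servo_line(p,r,.12,guard=10))
print(monitor.read_clock(),monitor.read_tool_pos()-p,monitor.read_wrist_force())
F=[]
tgt=55.5+162
for k in np.linspace(55.5,tgt,15):
    p,r=pose(k,0,.148)
    if manip.servo_line(p,r,.06,guard=20): print("guard",k); break
    F.append(np.round(monitor.read_wrist_force(),1).tolist())
print(F,monitor.read_clock())
p,r=pose(tgt,.015,.148); manip.servo_line(p,r,.1)
p,r=pose(tgt,.015,.26); manip.servo_line(p,r,.2)
q=monitor.read_joints(); manip.move_joints([q[0]-.0,0,1.0,1.0,0,q[5]])
c=viewer.capture("top"); np.savez("top1.npz",**c); print(monitor.read_clock())
print([(np.round(b,1).tolist(),int(a),np.round(ray(c,*b,.138)[:2],4).tolist()) for b,a in blobs(c,thr=70)])
cv2.imwrite("pics/top1.png",cv2.resize(c["image"][125:235,190:300],None,fx=5,fy=5,interpolation=cv2.INTER_CUBIC)[:,:,::-1])
E
```

```text
False
12.175 [0.00055791 0.00034141 0.00095901] [ 0.86096716 -0.39490912  1.16813799]
[[-0.0, -0.9, -0.2], [-0.7, 0.8, 0.6], [0.1, -0.4, -0.2], [0.1, 0.5, -0.3], [1.0, -0.2, -1.1], [0.9, -0.5, 0.4], [-0.2, -0.8, 0.2], [0.2, 0.4, 0.1], [0.8, -0.1, -0.1], [-0.5, 0.3, -1.6], [-0.2, 0.3, 0.6], [1.5, 0.1, -0.9], [-0.1, 0.8, 0.4], [-0.1, -0.4, -0.6], [-0.4, -0.3, 0.1]] 17.475
21.8917
[([258.2, 137.2], 54, [0.5718, 0.3325]), ([222.4, 149.8], 39, [0.5455, 0.4093]), ([234.5, 168.7], 19, [0.5048, 0.3841]), ([207.2, 177.8], 49, [0.4862, 0.4423]), ([243.2, 180.1], 15, [0.4801, 0.3658]), ([268.2, 201.4], 49, [0.4342, 0.3134]), ([232.5, 218.2], 23, [0.3998, 0.3895])]
```

View pics/top1.png

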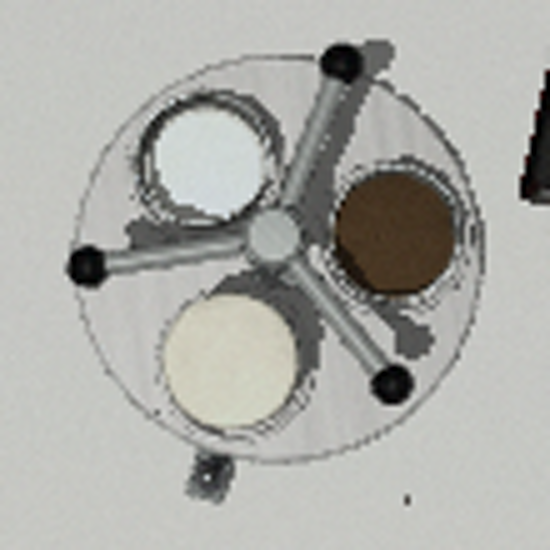

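The carousel turned as expected. The jar's pocket is at 158.0° from all three balls, with the lid at crop (230,360) and the post at (211,477), and it needs about 4.6° more. I'll do one fine push to finish.

```bash
python3 - <<'E'
from h import *
t=dict(np.load("top0.npz"))
ang=lambda p:np.degrees(np.arctan2(*(p[:2]-CE)[::-1]))
# weighted centroid of the dark bracket/post patch, and bright tip pixel
for uv in((231,220),(231.4,220.2)): print("post",ang(ray(t,*uv,.048)),np.hypot(*(ray(t,*uv,.048)[:2]-CE)))
T=162.6; a=T+60-.5
p,r=pose(218,.015,.26); manip.goto(p,r)
p,r=pose(218,.015,.148); manip.servo_line(p,r,.15,guard=10)
p,r=pose(218,.001,.148); manip.servo_line(p,r,.06,guard=20)
for k in(a-2,a): 
    p,r=pose(k,0,.148); print(manip.servo_line(p,r,.02,guard=20))
manip.pause(.2)
p,r=pose(a,.015,.148); manip.servo_line(p,r,.06)
p,r=pose(a,.015,.26); manip.servo_line(p,r,.2)
q=monitor.read_joints(); manip.move_joints([q[0],0,1.0,1.0,0,q[5]])
c=viewer.capture("top"); np.savez("top2.npz",**c); print(monitor.read_clock())
B=[ray(c,*b,.138)[:2] for b,n in blobs(c,thr=70)]; B=[b for b in B if abs(np.hypot(*(b-CE))-.08)<.003]
print(len(B),[round((ang(b)+60)%120+120,2) for b in B],np.mean(B,0))
m=(cv2.inRange(c["image"],(185,175,150),(240,235,215))&((c["image"][:,:,0].astype(int)-c["image"][:,:,2]>12).astype(np.uint8)*255)); m[:180]=0;m[225:]=0;m[:,:205]=0;m[:,270:]=0
k=max(cv2.findContours(m,0,2)[0],key=cv2.contourArea);(u,v),rad=cv2.minEnclosingCircle(k); P=ray(c,u,v,.1); print("lid",u,v,rad,P,ang(P),np.hypot(*(P[:2]-CE)))
cv2.imwrite("pics/top2.png",cv2.resize(c["image"][95:245,165:315],None,fx=4,fy=4,interpolation=cv2.INTER_CUBIC)[:,:,::-1])
E
```

```text
post 162.023775525231 0.10896691531348447
post 162.5603509309709 0.10914011596696087
False
False
31.8
3 [np.float64(161.58), np.float64(162.02), np.float64(161.86)] [0.49724519 0.36310719]
lid 237.10305786132812 197.20228576660156 13.234552383422852 [0.44498895 0.3804358  0.1       ] 161.79612419041163 0.05517237473302897
```

View pics/top2.png

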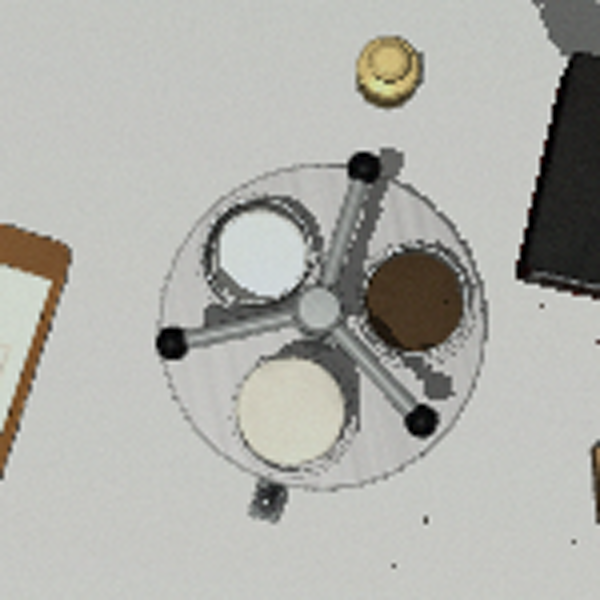

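The balls put the pocket at 161.8° and the lid centre agrees: 161.8°, 55.2 mm from the axis. The post is at 162.0 to 162.6°. In the picture the lid at (291,411) lies in line between the hub (318,309) and the post (267,498). The arm is clear, so I'm handing it in.

```bash
python3 -c "
from workcell import *
print(monitor.read_clock()); print(ticket.finish_job())"
```

```text
31.8
the job is handed in; nothing more can be done
None
```

The jar now stands in line behind the index post, and I handed the job in at 31.8 s of the 54 s allowed. I folded the arm clear of the penetrometer and pushed one spoke about 162° counter-clockwise with the shut fingertips. After looking again, I gave it a final push of about 4° and took the hand straight up and away.

**Alignment:** in the last picture the tray, measured from its three spoke balls, is at 161.8°. The jar lid is also at 161.8° and 55.2 mm from the turning axis, against the 55 mm asked for. The post measured 162.0 to 162.6° depending on the pixel picked, so 0.2 to 0.8° (under 1 mm at the jar) is left uncorrected.

**Other checks:**
- None of the force limits I set on the approach and pushing moves tripped, and the force readings during the long push stayed under about 2 N.
- In the last picture the tins still sit in their pockets, and the brass weight looks as it did at the start. I did not re-measure it, the wood block or the stopwatch; the last two are mostly or wholly outside that crop. The tool stayed well above all three.

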